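# Feed a strip through the guard with the push stick

## Robot

A 6-joint arm with a two-finger parallel gripper is mounted at the origin on the work surface. World frame = base frame: x ahead of the robot, y to its left, z up, the work surface at z = 0. Lengths are in mm, angles in rad, forces in N, time in s.
With the tool pointing down it reaches from about 325 to 900 mm from the base axis. Payload 6.1 kg.
Tool frame: the origin (TCP) lies midway between the tips of the shut fingers; the grasp point (between the pads) lies 19 mm behind it; z points along the fingers, y is the line along which they close (so a half turn about z gives the same grasp; the last joint's range is limited). The gripper opens to 85 mm and grips with 20 to 120 N. Pads are 22 mm wide; open, the fingers measure 114 mm over their backs; the gripper's body (76 mm by 85 mm) begins 54 mm behind the grasp point. The pads swing forward as they close: fully open they stand 13 mm farther back than shut.
Start: joints at [-1.284, 0.22, 1.526, -0, 1.395, -0.126], TCP at [250.727, -572.496, 231.3] pointing down, gripper open.
Joint ranges: [-2.98, 2.98], [-0.91, 2.08], [0.09, 2.57], [-1.24, 4.39], [0.2, 2.65], [-2.68, 2.68]. Speed limits (rad/s): [2.57, 2.57, 3.01, 3.14, 3.14, 3.14].

## Interface

Orientations are given as a unit quaternion [w, x, y, z].
In Python, from station import get_state, snapshot, hand_in gives the robot as it stands.
- The arm moves only by the tool play_rows, never from a script. Its arguments are lists of equal length, an entry for each row: "claw": the finger opening in m, from 0 to 0.0854; "delta_pos": the shift along the tool's x, y, z in m, a list of three; "yaw": the turn about the tool's z in rad. A call has 1 to 5 rows; each row is the pose to reach, as a shift and turn from the pose commanded when the call began, along the tool's axes at that moment; what a row does not reach only later rows make up. A row lasts 1/12 s, in which the tool goes at most 41.7 mm and 7.16 degrees, less where a joint would pass 70% of its speed; a pose out of reach is approached as far as the arm can. A call with a gripper value outside its range is refused whole. The fingers move at their own pace and stop on an object; "squeeze" is the grip in N (left out, the last holds). Time passes only in rows, so rows that repeat a pose let the fingers close. It gives the time, the measured TCP pose, the force, the opening and the grip force at its end, in the units of the state.
- get_state(): the state, without advancing time (a new reading comes with each control period).
- snapshot(name): name is "scene" or "side" or "wrist"; returns a dict with "frame" (420x560x3 uint8, red, green, blue), "fx", "fy", "cx", "cy" (pixels), "pose" (4x4, takes a point from camera to world coordinates). Camera axes: x right, y down, z forward; pixel columns grow to the right and rows downward; lengths in mm; the calibration is good to about 2 mm. A picture is of the moment at which its call begins. There is no depth.
- hand_in(): hands the job in; it is judged then, once.
The state is a dict: "time_s": time; "joints": joint angles; "qvel": joint speeds; "joint_efforts": joint torques, N m; "position": TCP position; "tool_rot": TCP orientation; "ft_force": force on the tool from outside, world axes, zero at the start; "torque": the same for the moment, N m; "finger_gap": opening from 0.0 (shut) to 1.0 (fully open); "finger_force": force on a finger pad.
Only numpy, scipy, OpenCV 4.12 (cv2) and the standard library are available. Lean on these libraries where they do the work, as an engineer would, in place of code of your own. Each camera call takes 0.05 s, during which the arm holds its last target. There are 200 camera calls.

## Task

Use the push stick with the long low sole to feed the hardwood strip under the guard of the little feed table, until the strip has come right out on the far side and lies on the outfeed end. Keep the gripper off the strip and leave the thick push block where it is. Then draw the stick back out and stand it on its sole on the bench, off the feed table.

Things in the scene. Friction and masses are not known exactly. Their poses are not given: they have to be found in the camera images.
- push_stick: Plain brown wooden push stick standing on the bench, nose roughly to the robot's left; swaps places with the block. Flat sole 180 long (x) x 34 wide (y) x 16 high, 0.13 kg; upright handle 40 (x) x 26 (y) at x = -60, rising to 108 above the underside: grip across its 26 mm (y), about 82 up. Origin: centre of the underside; +x to the nose (x = +90), z up.
- strip: Dark hardwood strip 130 long (x) x 44 wide (y) x 22 high, about 0.1 kg, lying on the bed between the rails, its front end 20 to 60 mm short of the guard. Origin: centre of its underside; +x along the feed, towards the guard.
- feed_table: Fixed. White bed, top 18 above the bench, x = -235 (infeed) to +215; two wooden rails 20 high leave a 60 wide channel, centred on y = 0. Metal guard over it at x = -30 to +30: opening 60 wide, 34 high above the bed; guard top 60 above the bench, round black spout on it to 94. Origin: under the guard's middle at bench level; +x = feed direction (roughly robot's left), z up. In mm.
- push_block: Bystander to leave alone: chunky push block of the same wood, 150 (x) x 56 (y) and 48 thick (too thick for the opening), upright 40 x 26 mm handle in its middle rising to 109; 0.3 kg. Origin: centre of its underside. Stands on the bench beyond the feed table, as does the stick.
Not all that is in view belongs to the job. Leave any turquoise look-alike of the push_stick alone. There is more than one size of the strip; the one meant has the size given above.

How it is judged (in metres and radians):
On the way, in this order (a step that is already met when the one before it is completed fails the run):
1. the strip is well under the guard while the push stick is pushing it (x of strip in the frame of feed_table above -0.06 m and contact force between push_stick and strip above 0.02 N), for 0.05 s.
2. the strip's rear end is out of the guard on the far side (x of strip in the frame of feed_table above 0.098 m), for 0.1 s.
At the end, for the whole second after the job is handed in: The strip lies flat and still on the bed between the rails, its rear end at least 3 mm beyond the far side of the guard and its centre still on the bed; the push stick stands upright on its sole on the bench (underside within 8 mm of it, tilted less than about 8 degrees), released and at rest (x of strip in the frame of feed_table between 0.098 and 0.21 m and z of strip in the frame of feed_table between 0.013 and 0.024 m and angle between strip's own z axis and vertical below 0.1 rad and linear speed of each of strip, push_stick below 0.01 m/s and height (world z) of push_stick below 0.008 m and angle between push_stick's own z axis and vertical below 0.15 rad); the robot touches nothing.
It fails at once if the gripper or arm touches the strip (contact force between any of the fingers, the arm and strip above 0.3 N).
It fails at once if the push block is moved by more than 30 mm (distance of push_block from where it was at the start of the episode above 0.03 m).
It also fails if it takes over 56 s, if anything falls off the work surface, if the arm or the gripper's body presses on something with over 40 N, if the wrist force passes 120 N, or if a joint passes its speed limit or range.

## Working session

There is one attempt and no reset: what is moved stays moved. The work goes in short steps, Python scripts to look and compute and a tool call to move; the robot and the scene stay as the last step left them, time stands still between calls to the robot, and variables do not carry over. Pictures are saved under pics/ and viewed, at most 10 in all, crops included, and the job is handed in when it is done.

Besides the shell and the picture viewer there is one more tool, called after "Request:" as name([rows], argument=value, ...), one row to a line, values as JSON. play_rows: Moves the arm, as the interface text tells. Its arguments: {"type":"object","properties":{"claw":{"type":"array"},"delta_pos":{"type":"array"},"yaw":{"type":"array"},"squeeze":{"type":"number"}},"required":["claw","delta_pos","yaw"]}

```bash
mkdir -p pics
cat > h.py <<'E'
import numpy as np, cv2
from station import get_state, snapshot, hand_in
def snap(n,f):
    s=snapshot(n); cv2.imwrite(f'pics/{f}.png',s['frame'][:,:,::-1]); np.savez(f'pics/{f}.npz',**{k:np.array(v) for k,v in s.items()}); return s
def load(f): return dict(np.load(f'pics/{f}.npz'))
def ray(s,u,v,z):
    P=np.array(s['pose']); d=P[:3,:3]@np.array([(u-s['cx'])/s['fx'],(v-s['cy'])/s['fy'],1]); o=P[:3,3]
    return o+d*(z-o[2])/d[2]
def proj(s,p):
    P=np.array(s['pose']); c=P[:3,:3].T@(np.array(p)-P[:3,3]); return s['fx']*c[0]/c[2]+s['cx'], s['fy']*c[1]/c[2]+s['cy']
E
python3 - <<'E'
from h import *
a=snap('scene','scene0'); b=snap('side','side0')
for s in (a,b): print(np.round(s['pose'],2).tolist(), s['fx'])
print(get_state())
E
```

```text
[[0.45, 0.51, -0.73, 1139.08], [0.89, -0.26, 0.37, -420.72], [-0.0, -0.82, -0.57, 556.96], [0.0, 0.0, 0.0, 1.0]] 423.34871060390645
[[-0.96, -0.17, 0.21, 303.91], [-0.27, 0.65, -0.71, 643.87], [-0.02, -0.74, -0.68, 732.2], [0.0, 0.0, 0.0, 1.0]] 511.565327424385
{'time_s': 0.1, 'joints': array([-1.28408584e+00,  2.21135805e-01,  1.52749365e+00,  6.74080290e-06,
        1.39469650e+00, -1.26116534e-01]), 'qvel': array([ 0.00062896, -0.00236241, -0.00245041,  0.00132574,  0.00198202,
       -0.00040169]), 'joint_efforts': array([ 3.19342353e-04, -4.98239958e+01, -3.90548301e+01, -2.08899905e-04,
        5.72118108e-03,  1.12856438e-05]), 'position': array([ 250.58553216, -571.97697786,  230.31735047]), 'tool_rot': array([-8.64122915e-04,  9.78772016e-01,  2.04950212e-01, -6.62074806e-05]), 'ft_force': array([ 0.03462262, -0.13066173, -0.56949927]), 'torque': array([-0.00922932,  0.06183745, -0.02248639]), 'finger_force': 0.0, 'finger_gap': 1.0020919669946087}
```

View pics/scene0.png

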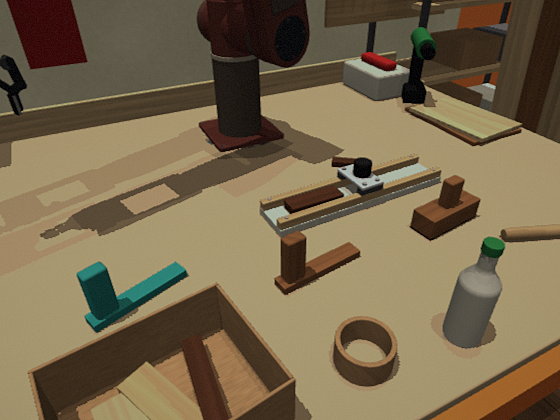

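View pics/side0.png

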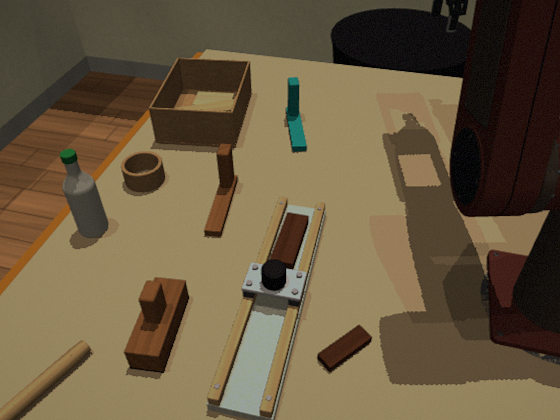

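The two views show the scene as follows (pixels are scene / side unless noted):
- **Stick:** the brown stick at (315,262) / (222,195) has the long low sole. The turquoise look-alike is at (130,295), and the thick block is at (445,210) / (158,320).
- **Strip:** the dark pieces are one in the channel at (315,195) / (290,240), a short one beside the table at (345,160) / (345,347), and one in the box at scene (205,375). The one in the channel lies between the rails and short of the guard, as described.

I'll confirm both in an enlarged crop.

Run:
```python
from h import *
a=cv2.imread('pics/scene0.png')[140:300,250:450]; b=cv2.imread('pics/side0.png')[135:420,190:350]
a=cv2.resize(a,(500,400),interpolation=cv2.INTER_CUBIC)  #2.5
cv2.imwrite('pics/ca.png',cv2.resize(cv2.imread('pics/scene0.png')[150:300,255:455],(800,600),interpolation=cv2.INTER_CUBIC))
cv2.imwrite('pics/cb.png',cv2.resize(cv2.imread('pics/side0.png')[135:420,120:400],None,fx=2.1,fy=2.1,interpolation=cv2.INTER_CUBIC))
```

```text
(no output)
```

View pics/ca.png

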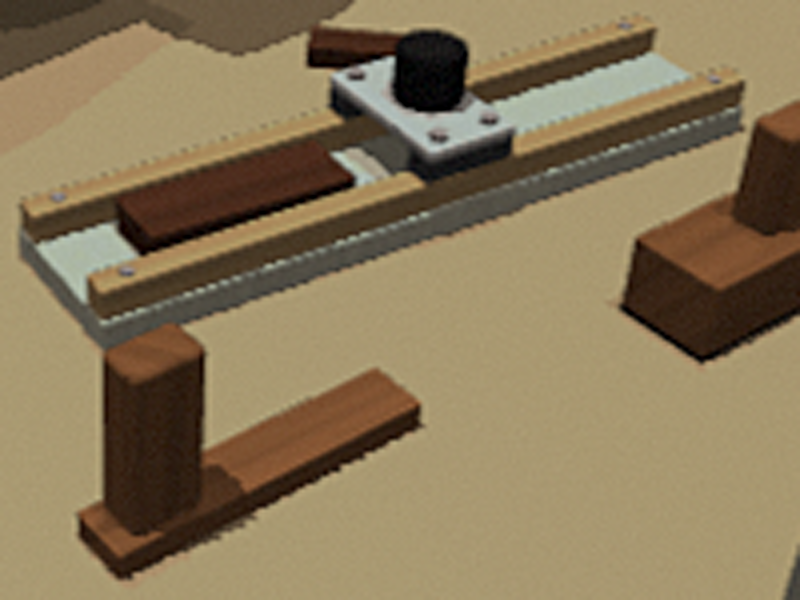

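View pics/cb.png

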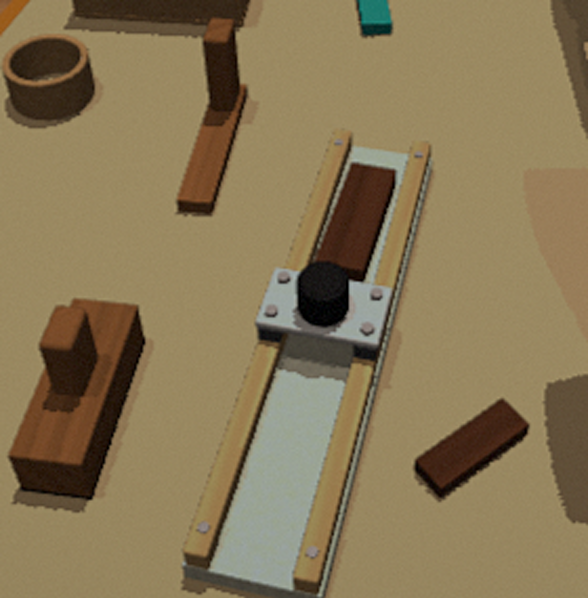

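The crops confirm the channel piece as the strip and the brown long-sole tool as the stick. In the scene crop the strip's top corners are at about (118,205), (150,242), (352,178) and (322,147). The sole's top corners are at (378,370), (420,404), (122,553) and (82,515). The rail screws are visible in both views, so I'll measure from these.

Run:
```python
from h import *
a=load('scene0'); b=load('side0')
A=lambda u,v,z: ray(a,255+u/4,150+v/4,z)[:2]
B=lambda u,v,z: ray(b,120+u/2.1,135+v/2.1,z)[:2]
def sh(n,l): print(n,[np.round(x).tolist() for x in l])
sa=[A(58,197,38),A(125,271,38),A(625,24,38),A(713,77,38)]
sb=[B(418,155,38),B(338,141,38),B(312,552,38),B(203,527,38)]
sh('screwA',sa);sh('screwB',sb)
for s in (sa,sb):
    d=(s[2]+s[3]-s[0]-s[1])/2; print('tbl dir',np.degrees(np.arctan2(d[1],d[0])),np.linalg.norm(d),'mid',np.mean(s,0),'width',np.linalg.norm(s[1]-s[0]))
ga=[A(357,75,60),A(438,136,60),A(489,118,60)]; gb=[B(377,293,60),B(284,277,60),B(271,310,60),B(367,328,60)]
sh('guardA',ga); sh('guardB',gb); print('guard mid A',(ga[0]+ga[2])/2 if 0 else (A(357,75,60)+A(489,118,60))/2,'B',np.mean(gb,0))
sh('stripA',[A(118,205,40),A(150,242,40),A(352,178,40),A(322,147,40)])
sh('stripB rear',[B(395,170,40),B(353,164,40)])
st=[A(378,370,16),A(420,404,16),A(122,553,16),A(82,515,16)]
sh('stickA',st); sb=[B(181,203,16),B(211,204,16)]; sh('noseB',sb)
h=[A(175,325,108),A(205,350,108),A(135,383,108),A(105,350,108)]; sh('handleA',h)
hb=[B(208,20,108),B(234,20,108),B(238,42,108),B(205,40,108)]; sh('handleB',hb); print(np.mean(h,0),np.mean(hb,0))
d=(st[0]+st[1]-st[2]-st[3])/2; print('stick dir',np.degrees(np.arctan2(d[1],d[0])),np.linalg.norm(d),'c',np.mean(st,0))
```

```text
screwA [[435.0, -102.0], [512.0, -101.0], [421.0, 308.0], [499.0, 310.0]]
screwB [[431.0, -102.0], [510.0, -102.0], [418.0, 307.0], [497.0, 309.0]]
tbl dir 91.94486590328343 410.8555043989325 mid [466.60167825 103.77943788] width 77.76461904147082
tbl dir 91.82916712825309 410.22962695432074 mid [464.00874922 102.91831719] width 78.92623565622218
guardA [[429.0, 95.0], [506.0, 98.0], [503.0, 134.0]]
guardB [[425.0, 92.0], [503.0, 95.0], [503.0, 130.0], [424.0, 128.0]]
guard mid A [465.88898362 114.85262431] B [463.79043944 111.14709715]
stripA [[459.0, -78.0], [498.0, -79.0], [495.0, 50.0], [460.0, 53.0]]
stripB rear [[447.0, -74.0], [487.0, -72.0]]
stickA [[617.0, -13.0], [648.0, -9.0], [670.0, -183.0], [641.0, -188.0]]
noseB [[637.0, -4.0], [609.0, -10.0]]
handleA [[641.0, -143.0], [662.0, -139.0], [668.0, -175.0], [643.0, -177.0]]
handleB [[662.0, -169.0], [636.0, -175.0], [621.0, -142.0], [653.0, -137.0]]
[ 653.4278259  -158.55343157] [ 642.85631684 -155.58148489]
stick dir 97.61603118910195 176.08277277947587 c [644.15661663 -98.39288599]
```

Request:
play_rows([
  [0.035,-0.0147,0],
  [0.07,-0.029,0],
  [0.105,-0.044,0],
  [0.14,-0.0587,0],
  [0.175,-0.073,0],
], claw=[0.085,0.085,0.085,0.085,0.085], yaw=[-0.11,-0.22,-0.33,-0.44,-0.55], squeeze=50)

```text
time_s: 0.52
position: [382.4, -433.8, 230.8]
tool_rot: [-0.0, 0.885, 0.465, -0.0]
ft_force: [1.3, -0.7, 1.2]
finger_gap: 0.995
finger_force: 0.0
```

```bash
cat >> h.py <<'E'
from scipy.spatial.transform import Rotation as R
def go(x,y,z,deg):
    "shift and yaw, in tool axes, to put TCP at x,y,z with tool x along deg"
    s=get_state(); q=s['tool_rot']; r=R.from_quat([q[1],q[2],q[3],q[0]]); M=r.as_matrix()
    a=np.degrees(np.arctan2(M[1,0],M[0,0])); w=np.radians((a-deg+180)%360-180)
    print('t',round(s['time_s'],2),'pos',np.round(s['position'],1),'ang',round(a,1),'j',np.round(s['joints'],2),'F',np.round(s['ft_force'],1),'gap',round(s['finger_gap'],3))
    print('delta',np.round(M.T@(np.array([x,y,z])-s['position']),1),'yaw',round(w,3))
E
python3 -c "
from h import *
go(648,-157,200,97.6)"
```

```text
t 0.52 pos [ 382.4 -433.8  230.8] ang 55.4 j [-0.98  0.11  1.65  0.    1.38 -0.38] F [ 1.3 -0.7  1.2] gap 0.995
delta [378.6  61.8  30.9] yaw -0.736
```

Request:
play_rows([
  [0.04,0.006,0],
  [0.08,0.012,0],
  [0.12,0.018,0],
  [0.16,0.024,0],
  [0.2,0.03,0],
], claw=[0.085,0.085,0.085,0.085,0.085], yaw=[-0.11,-0.22,-0.33,-0.44,-0.55])

```text
time_s: 0.93
position: [521.4, -286.5, 230.9]
tool_rot: [-0.0, 0.725, 0.688, -0.0]
ft_force: [0.5, -0.1, -0.8]
finger_gap: 0.997
finger_force: 0.0
```

```bash
python3 -c "
from h import *
go(648,-157,180,97.6)"
```

```text
t 0.93 pos [ 521.4 -286.5  230.9] ang 87.0 j [-0.63  0.15  1.61 -0.    1.38 -0.58] F [ 0.5 -0.1 -0.8] gap 0.997
delta [136.  119.6  50.9] yaw -0.185
```

Request:
play_rows([
  [0.03,0.026,0.01],
  [0.06,0.052,0.02],
  [0.09,0.078,0.03],
  [0.12,0.105,0.04],
  [0.136,0.12,0.05],
], claw=[0.085,0.085,0.085,0.085,0.085], yaw=[-0.06,-0.12,-0.185,-0.185,-0.185])

```text
time_s: 1.35
position: [650.3, -155.7, 180.2]
tool_rot: [-0.0, 0.66, 0.751, 0.001]
ft_force: [0.3, -0.1, 0.5]
finger_gap: 0.988
finger_force: 0.0
```

```bash
python3 -c "
from h import *
s=snap('wrist','w1')
go(648,-157,63,97.6)
u=np.array([-.134,.991]);n=np.array([-.991,-.134])
for k in [(0,0,108),(20,13,108),(20,-13,108),(-20,13,108),(-20,-13,108)]:
  p=np.r_[np.array([648,-157])+u*k[0]+n*k[1],k[2]]; print(np.round(proj(s,p)))
"
```

```text
t 1.4 pos [ 650.7 -153.3  177.5] ang 97.5 j [-0.35  0.36  1.45  0.    1.33 -0.48] F [-1.4  2.3 -1.2] gap 0.994
delta [ -3.8  -3.  114.5] yaw -0.001
[276. 228.]
[257. 202.]
[293. 202.]
[258. 254.]
[293. 253.]
```

View pics/w1.png

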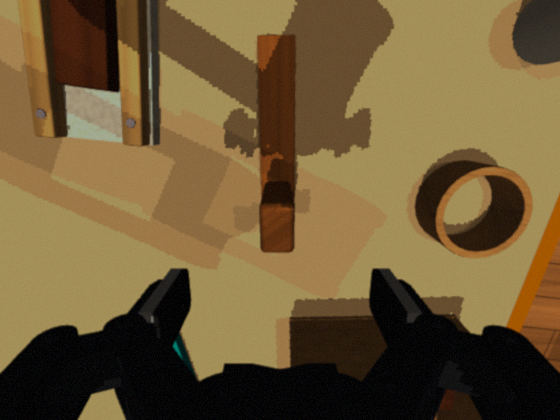

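The wrist view shows the handle top at columns 260–295 and rows 204–252, within 2 px of the prediction. The sole points straight up the picture. The box wall near (292,318) needs a clearance check.

```bash
python3 -c "
from h import *
s=load('w1');b=load('side0');a=load('scene0')
for z in (40,60,80): print(z,ray(s,292,318,z)[:2].round(),'scene top corner',ray(a,221,288,z)[:2].round(),'side top',ray(b,236,118,z)[:2].round())
print('side bottom',ray(b,238,141,0),ray(b,155,138,0),'scene bottom',ray(a,294,380,0))
"
```

```text
40 [ 680. -279.] scene top corner [ 641. -289.] side top [ 699. -374.]
60 [ 678. -265.] scene top corner [ 661. -295.] side top [ 687. -345.]
80 [ 675. -251.] scene top corner [ 680. -300.] side top [ 676. -315.]
side bottom [ 683.01634365 -335.13195046    0.        ] [ 889.08774732 -296.10630713    0.        ] scene bottom [ 824.38304293 -247.67395439    0.        ]
```

Request:
play_rows([
  [-0.003,-0.002,0.03],
  [-0.003,-0.002,0.06],
  [-0.003,-0.002,0.09],
  [-0.003,-0.002,0.112],
  [-0.003,-0.002,0.112],
], claw=[0.085,0.085,0.085,0.085,0.085], yaw=[0,0,0,0,0])

```text
time_s: 1.82
position: [641.9, -161.1, 62.2]
tool_rot: [-0.005, 0.661, 0.751, -0.002]
ft_force: [-1.5, 0.9, -0.8]
finger_gap: 0.998
finger_force: 0.0
```

Request:
play_rows([
  [0,0,0],
  [0,0,0],
  [0,0,0],
  [0,0,0],
  [0,0,0],
], claw=[0.05,0.03,0.02,0.015,0.015], yaw=[0,0,0,0,0], squeeze=50)

```text
time_s: 2.23
position: [647.9, -163.3, 71.4]
tool_rot: [0.002, 0.661, 0.751, 0.001]
ft_force: [1.9, -0.7, 20.4]
finger_gap: 0.304
finger_force: 50.7
```

Request:
play_rows([
  [0,0,0],
  [0,0,0],
  [0,0,0],
  [0,0,0],
  [0,0,0],
], claw=[0.015,0.015,0.015,0.015,0.015], yaw=[0,0,0,0,0], squeeze=50)

```text
time_s: 2.65
position: [648.0, -163.3, 71.4]
tool_rot: [0.002, 0.661, 0.751, 0.001]
ft_force: [-0.5, -0.4, 6.1]
finger_gap: 0.3
finger_force: 49.7
```

```bash
python3 -c "
from h import *
go(477,-245,130,91.9)"
```

```text
t 2.65 pos [ 648.  -163.3   71.4] ang 97.3 j [-0.36  0.47  1.53 -0.    1.14 -0.49] F [-0.5 -0.4  6.1] gap 0.3
delta [ -59.5 -179.8  -59. ] yaw 0.094
```

Request:
play_rows([
  [0,0,-0.02],
  [0,0,-0.045],
  [-0.01,-0.03,-0.06],
  [-0.022,-0.065,-0.06],
  [-0.033,-0.1,-0.06],
], claw=[0.015,0.015,0.015,0.015,0.015], yaw=[0,0,0,0.04,0.094])

```text
time_s: 3.07
position: [551.8, -208.8, 131.0]
tool_rot: [0.002, 0.695, 0.719, 0.0]
ft_force: [-0.8, -0.9, -0.3]
finger_gap: 0.299
finger_force: 50.1
```

Request:
play_rows([
  [-0.017,-0.03,0],
  [-0.035,-0.06,0],
  [-0.035,-0.075,0],
  [-0.035,-0.075,0],
  [-0.035,-0.075,0],
], claw=[0.015,0.015,0.015,0.015,0.015], yaw=[0,0,0,0,0])

```text
time_s: 3.48
position: [477.5, -245.9, 129.5]
tool_rot: [0.0, 0.696, 0.718, 0.0]
ft_force: [-0.3, 0.2, -1.7]
finger_gap: 0.303
finger_force: 50.2
```

```bash
python3 -c "
from h import *
go(477,-248,110,91.9)
a=snap('scene','s2');b=snap('side','d2')
A=cv2.imread('pics/s2.png')[140:300,220:420];B=cv2.imread('pics/d2.png')[80:280,200:360]
cv2.imwrite('pics/c2.png',np.hstack([cv2.resize(A,(400,320)),cv2.resize(B,(400,500))[:320]]) if 0 else np.hstack([cv2.resize(A,(480,384)),cv2.resize(B[:192],(320,384))]))
"
```

```text
t 3.48 pos [ 477.5 -245.9  129.5] ang 91.8 j [-0.62  0.11  1.85  0.    1.18 -0.65] F [-0.3  0.2 -1.7] gap 0.303
delta [-2.1 -0.6 19.5] yaw -0.002
```

View pics/c2.png

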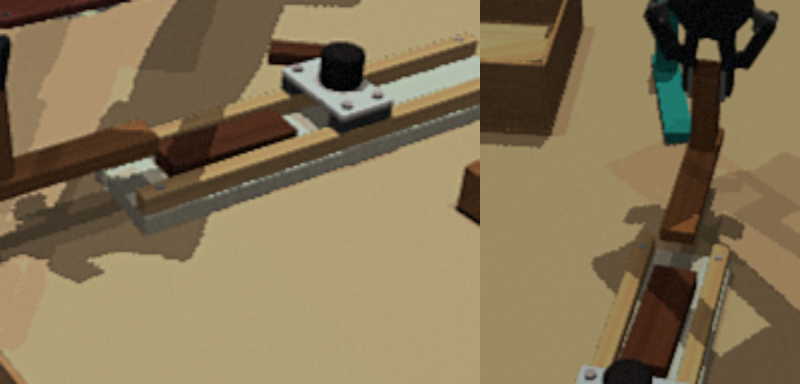

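The stick hangs level and in line with the channel. Its nose edge is at about (679,237) in the side half of the crop, just above the infeed end. The turquoise piece appears close behind the gripper, so I'll check that clearance.

```bash
python3 -c "
from h import *
a=load('s2');b=load('d2')
print('nose under side',[ray(b,200+u/2,80+v/2,58)[:2].round() for u,v in((662,237),(695,240))])
print('nose top far scene',ray(a,220+157/2.4,140+132/2.4,74)[:2].round())
a=load('scene0');b=load('side0')
print('teal handle top',ray(a,97,275,108).round(),ray(b,294,82,108).round(),'nose',ray(a,180,268,16).round(),ray(b,298,147,0).round())
"
```

```text
nose under side [array([  31., -215.]), array([   0., -218.])]
nose top far scene [484. -88.]
teal handle top [ 596. -464.  108.] [ 573. -463.  108.] nose [ 536. -334.   16.] [ 533. -347.    0.]
```

```bash
python3 -c "
from h import *
b=load('d2')
print('nose under side',[ray(b,200+(u-480)/2,80+v/2,58)[:2].round() for u,v in((662,237),(695,240))])
print('strip rear top',[ray(b,200+(u-480)/2,80+v/2,40)[:2].round() for u,v in((657,266),(695,270))])
"
```

```text
nose under side [array([488., -96.]), array([ 455., -100.])]
strip rear top [array([487., -73.]), array([449., -77.])]
```

Request:
play_rows([
  [0,0,0.01],
  [0,0,0.02],
  [0,0,0.03],
  [0,0,0.036],
  [0,0,0.036],
], claw=[0.015,0.015,0.015,0.015,0.015], yaw=[0,0,0,0,0])

```text
time_s: 4.0
position: [476.5, -244.3, 90.4]
tool_rot: [-0.002, 0.695, 0.719, -0.0]
ft_force: [-0.6, 0.3, -1.8]
finger_gap: 0.301
finger_force: 50.1
```

Request:
play_rows([
  [0,0,0],
  [0.01,0,0],
  [0.02,0,0],
  [0.03,0,0],
  [0.04,0,0],
], claw=[0.015,0.015,0.015,0.015,0.015], yaw=[0,0,0,0,0])

```text
time_s: 4.42
position: [476.7, -204.6, 93.8]
tool_rot: [0.0, 0.695, 0.719, 0.0]
ft_force: [0.1, -0.4, -1.0]
finger_gap: 0.297
finger_force: 50.1
```

```bash
python3 -c "
from h import *
go(468.5,8,93,91.9)
a=snap('scene','s3');b=snap('side','d3')
A=cv2.imread('pics/s3.png')[140:300,220:420];B=cv2.imread('pics/d3.png')[100:292,200:360]
cv2.imwrite('pics/c3.png',np.hstack([cv2.resize(A,(480,384)),cv2.resize(B,(320,384))]))
"
```

```text
t 4.42 pos [ 476.7 -204.6   93.8] ang 91.9 j [-0.56  0.11  1.92 -0.    1.11 -0.59] F [ 0.1 -0.4 -1. ] gap 0.297
delta [212.8  -1.1   0.7] yaw 0.0
```

View pics/c3.png

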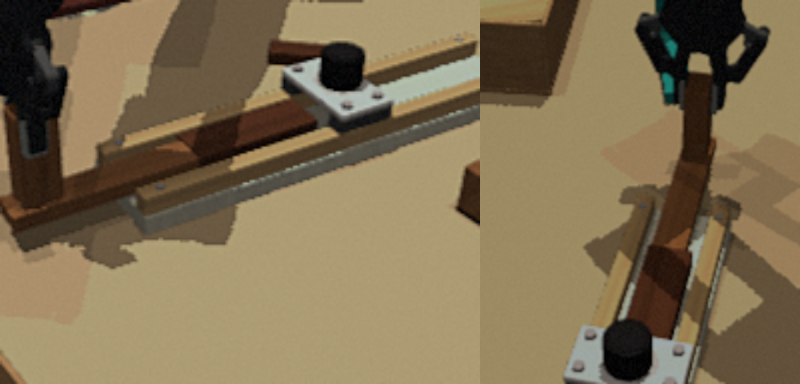

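The sole is in the channel between the rails. Its nose meets the strip's rear at about (190,135) in the scene half and (668,250) in the side half. Nothing binds, so I'll feed on.

Request:
play_rows([
  [0.014,0,0],
  [0.028,0,0],
  [0.042,0,0],
  [0.056,0,0],
  [0.07,0,0],
], claw=[0.015,0.015,0.015,0.015,0.015], yaw=[0,0,0,0,0])

```text
time_s: 4.93
position: [474.1, -134.2, 93.4]
tool_rot: [0.0, 0.695, 0.719, 0.0]
ft_force: [0.1, -1.1, -0.9]
finger_gap: 0.301
finger_force: 50.1
```

Request:
play_rows([
  [0.014,0,0],
  [0.028,0,0],
  [0.042,0,0],
  [0.056,0,0],
  [0.07,0,0],
], claw=[0.015,0.015,0.015,0.015,0.015], yaw=[0,0,0,0,0])

```text
time_s: 5.35
position: [471.6, -64.1, 93.4]
tool_rot: [0.0, 0.695, 0.719, 0.0]
ft_force: [0.7, -1.0, -0.9]
finger_gap: 0.298
finger_force: 50.1
```

```bash
python3 -c "
from h import *
go(468.5,8,93,91.9)
"
```

```text
t 5.35 pos [471.6 -64.1  93.4] ang 91.9 j [-0.3   0.01  2.03 -0.    1.1  -0.33] F [ 0.7 -1.  -0.9] gap 0.298
delta [72.2 -0.7  0.4] yaw 0.0
```

Request:
play_rows([
  [0.013,0,0],
  [0.026,0,0],
  [0.039,0,0],
  [0.05,0,0],
  [0.06,0,0],
], claw=[0.015,0.015,0.015,0.015,0.015], yaw=[0,0,0,0,0])

```text
time_s: 5.77
position: [469.6, -4.3, 93.3]
tool_rot: [-0.0, 0.695, 0.719, -0.0]
ft_force: [1.0, -1.3, -0.5]
finger_gap: 0.297
finger_force: 50.1
```

Request:
play_rows([
  [0.006,0,0],
  [0.011,0,0],
  [0.014,0,0],
  [0.014,0,0],
  [0.014,0,0],
], claw=[0.015,0.015,0.015,0.015,0.015], yaw=[0,0,0,0,0])

```text
time_s: 6.18
position: [469.4, 8.2, 93.2]
tool_rot: [-0.0, 0.695, 0.719, -0.0]
ft_force: [1.0, 0.4, -1.1]
finger_gap: 0.295
finger_force: 50.1
```

```bash
python3 -c "
from h import *
go(476.7,-244,93,91.9)
a=snap('scene','s4');b=snap('side','d4')
A=cv2.imread('pics/s4.png')[130:274,260:460];B=cv2.imread('pics/d4.png')[200:420,190:360]
cv2.imwrite('pics/c4.png',np.hstack([cv2.resize(A,(480,346)),cv2.resize(B,(267,346))]))
"
```

```text
t 6.18 pos [469.4   8.2  93.2] ang 91.9 j [-0.15 -0.    2.05  0.    1.1  -0.18] F [ 1.   0.4 -1.1] gap 0.295
delta [-2.523e+02 -1.000e+00  1.000e-01] yaw -0.0
```

View pics/c4.png

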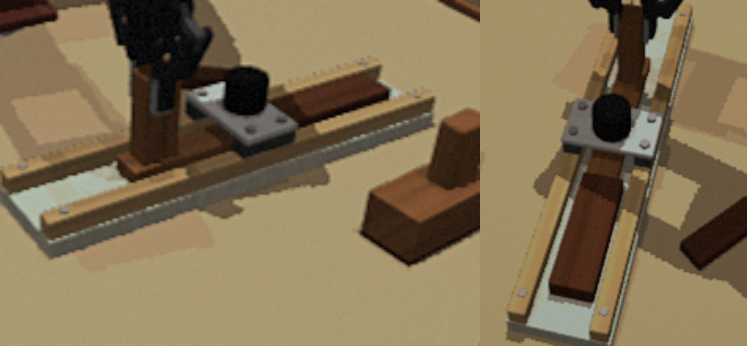

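The strip is out on the far side. Its front top edge is at about (552,285)–(594,293) in the side half, with a visible gap to the bed end, and the sole nose has just passed the guard. I'll check the numbers.

```bash
python3 -c "
from h import *
b=load('d4');a=load('s4')
for u,v in((552,287),(594,293),(584,185),(622,190)):
  p=ray(b,190+(u-480)/1.571,200+v/1.573,40)[:2]; print(p.round(),'table x',((p-[465,113.2])@[-.033,.9995]).round())
p=ray(a,260+389/2.4,130+92/2.4,40)[:2];print(p,p[1]-113)
"
```

```text
[471. 298.] table x 184.0
[431. 293.] table x 181.0
[475. 181.] table x 68.0
[436. 177.] table x 65.0
[485.1546772  286.21698691] 173.21698691471198
```

The strip's centre is at table x ≈ 115 mm, which is within the limits. Now I'll draw the stick straight back.

Request:
play_rows([
  [-0.015,0,0],
  [-0.04,0,0],
  [-0.065,0,0],
  [-0.09,0,0],
  [-0.115,0,0],
], claw=[0.015,0.015,0.015,0.015,0.015], yaw=[0,0,0,0,0])

```text
time_s: 6.7
position: [473.2, -108.2, 93.3]
tool_rot: [0.0, 0.695, 0.719, 0.0]
ft_force: [0.5, 0.4, -0.7]
finger_gap: 0.297
finger_force: 50.1
```

Request:
play_rows([
  [-0.025,0,0],
  [-0.05,0,0],
  [-0.075,0,0],
  [-0.095,0,0],
  [-0.095,0,-0.01],
], claw=[0.015,0.015,0.015,0.015,0.015], yaw=[0,0,0,0,0])

```text
time_s: 7.12
position: [475.2, -204.9, 101.9]
tool_rot: [-0.001, 0.697, 0.717, -0.001]
ft_force: [-0.0, 0.4, -1.5]
finger_gap: 0.3
finger_force: 50.0
```

Request:
play_rows([
  [0,0,-0.02],
  [0,0,-0.045],
  [0,0.03,-0.05],
  [0,0.06,-0.05],
  [0,0.095,-0.05],
], claw=[0.015,0.015,0.015,0.015,0.015], yaw=[0,0,0,0,0])

```text
time_s: 7.53
position: [572.4, -198.9, 155.0]
tool_rot: [0.001, 0.696, 0.718, 0.0]
ft_force: [0.0, -0.8, -0.6]
finger_gap: 0.294
finger_force: 50.2
```

```bash
python3 -c "
from h import *
go(645,-165,73,95)
"
```

```text
t 7.53 pos [ 572.4 -198.9  155. ] ang 91.8 j [-0.46  0.24  1.65  0.    1.25 -0.5 ] F [ 0.  -0.8 -0.6] gap 0.294
delta [31.6 73.5 82.1] yaw -0.056
```

Request:
play_rows([
  [0.015,0.035,0],
  [0.03,0.072,0],
  [0.03,0.072,0.03],
  [0.03,0.072,0.06],
  [0.03,0.072,0.07],
], claw=[0.015,0.015,0.015,0.015,0.015], yaw=[0,0,0,0,0])

```text
time_s: 7.95
position: [639.8, -164.3, 78.2]
tool_rot: [-0.003, 0.695, 0.719, -0.001]
ft_force: [-2.1, 0.7, -3.2]
finger_gap: 0.303
finger_force: 50.5
```

Request:
play_rows([
  [0,0,0.002],
  [0,0,0.004],
  [0,0,0.006],
  [0,0,0.008],
  [0,0,0.009],
], claw=[0.015,0.015,0.015,0.015,0.015], yaw=[0,0,0,0,0])

```text
time_s: 8.37
position: [643.2, -166.9, 76.1]
tool_rot: [0.001, 0.696, 0.718, 0.001]
ft_force: [-0.9, 0.0, -0.9]
finger_gap: 0.297
finger_force: 50.5
```

Request:
play_rows([
  [0,0,0],
  [0,0,0],
], claw=[0.015,0.015], yaw=[0,0])

```text
time_s: 8.53
position: [642.7, -166.5, 75.2]
tool_rot: [0.001, 0.695, 0.719, 0.0]
ft_force: [0.0, -0.2, -0.6]
finger_gap: 0.3
finger_force: 50.5
```

About 4 mm still to go, so I'll lower gently until contact.

Request:
play_rows([
  [0,0,0.001],
  [0,0,0.002],
  [0,0,0.003],
  [0,0,0.004],
  [0,0,0.004],
], claw=[0.015,0.015,0.015,0.015,0.015], yaw=[0,0,0,0,0])

```text
time_s: 8.95
position: [642.6, -166.2, 71.4]
tool_rot: [0.0, 0.695, 0.719, 0.0]
ft_force: [-2.5, 0.3, 4.9]
finger_gap: 0.298
finger_force: 51.4
```

Request:
play_rows([
  [0,0,0],
  [0,0,0],
  [0,0,0],
], claw=[0.015,0.015,0.015], yaw=[0,0,0])

```text
time_s: 9.2
position: [642.6, -166.2, 71.4]
tool_rot: [0.0, 0.695, 0.719, 0.0]
ft_force: [-2.5, 1.0, 5.9]
finger_gap: 0.3
finger_force: 51.4
```

The upward force shows the sole is on the bench. I'll release and rise.

Request:
play_rows([
  [0,0,0],
  [0,0,0],
  [0,0,0],
  [0,0,0],
  [0,0,0],
], claw=[0.035,0.06,0.085,0.085,0.085], yaw=[0,0,0,0,0])

```text
time_s: 9.62
position: [642.3, -166.2, 70.1]
tool_rot: [-0.0, 0.695, 0.719, -0.0]
ft_force: [-0.2, 0.4, 0.1]
finger_gap: 0.95
finger_force: 0.0
```

Request:
play_rows([
  [0,0,-0.01],
  [0,0,-0.035],
  [0,0,-0.065],
  [0,0,-0.1],
  [0,0,-0.13],
], claw=[0.085,0.085,0.085,0.085,0.085], yaw=[0,0,0,0,0])

```text
time_s: 10.03
position: [642.5, -166.3, 203.1]
tool_rot: [0.001, 0.695, 0.719, 0.0]
ft_force: [1.0, -0.2, 0.6]
finger_gap: 0.999
finger_force: 0.0
```

Request:
play_rows([
  [0,0,0],
  [0,0,0],
  [0,0,0],
  [0,0,0],
], claw=[0.085,0.085,0.085,0.085], yaw=[0,0,0,0])

```text
time_s: 10.37
position: [641.4, -165.8, 198.7]
tool_rot: [-0.001, 0.695, 0.719, -0.001]
ft_force: [-1.1, 1.0, -0.6]
finger_gap: 0.993
finger_force: 0.0
```

```bash
python3 -c "
from h import *
a=snap('scene','s5');b=snap('side','d5')
A=cv2.imread('pics/s5.png')[130:330,260:500];B=cv2.imread('pics/d5.png')[100:420,110:360]
cv2.imwrite('pics/c5.png',np.hstack([cv2.resize(A,(480,400)),cv2.resize(B,(312,400))]))
"
```

```text
(no output)
```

View pics/c5.png

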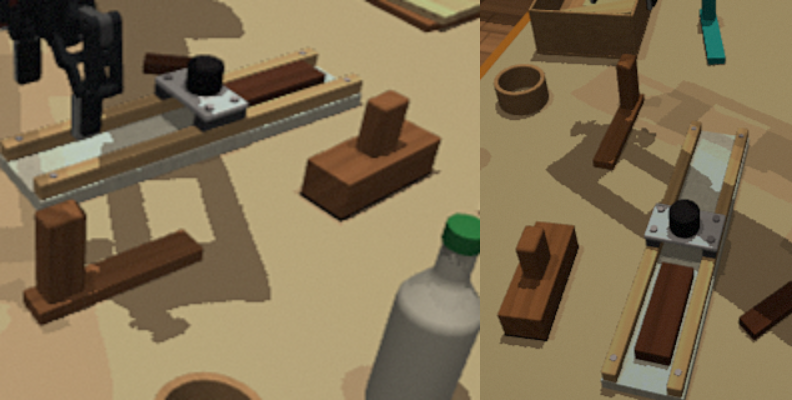

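The stick stands on its sole on the bench, at (110,260) in the scene half. The strip lies on the outfeed bed past the guard, at (665,310) in the side half. The block hasn't moved and the gripper is clear.

```bash
python3 -c "
from h import *
print(hand_in())"
```

```text
the job is handed in; nothing more can be done
None
```

The job is handed in, with no verdict shown: the strip is fully through the guard with its centre about 115 mm past the guard's middle, the stick stands on its sole on the bench, the push block looks unmoved in the last pictures, and it took about 10.5 s.

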